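# Make up two bed-post finial orders at a wood-turner's stall

## Robot

A 6-joint arm with a two-finger parallel gripper is mounted at the origin on the work surface. World frame = base frame: x ahead of the robot, y to its left, z up, the work surface at z = 0. Lengths are in m, angles in rad, forces in N, time in s.
With the tool pointing down it reaches from about 0.3 to 0.775 m from the base axis. Payload 14.6 kg.
Tool frame: the origin (TCP) lies on the centre line of the jaws, within the pads' length; the fingertips stand 11 mm ahead of it and the grasp point (between the pads) lies 8 mm behind it; z points along the fingers, y is the line along which they close (so a half turn about z gives the same grasp; the last joint's range is limited). The gripper opens to 94 mm and grips with 3 to 60 N. Pads are 16 mm wide; open, the fingers measure 119 mm over their backs; the gripper's body (75 mm by 177 mm) begins 78 mm behind the grasp point.
Start: joints at [-1.271, 0.3, 1.521, -0, 1.321, -0.067], TCP at [0.197, -0.513, 0.216] pointing down, gripper open.
Joint ranges: [-3.03, 3.03], [-0.79, 2.21], [0.23, 2.52], [-1.04, 4.18], [0, 3.07], [-2.55, 2.55]. Speed limits (rad/s): [2.22, 2.22, 2.57, 3.14, 3.14, 3.14].

## Interface

Orientations are given as a rotation vector (axis times angle).
In Python, from plant import telemetry, cams, order gives the robot as it stands.
- The arm moves only by the shell command python3 -m crank 'ROWS' [FORCE]. ROWS is rows parted by semicolons, their numbers by spaces, 1 to 8 of them, each of 7 numbers: a rotation vector rx, ry, rz in rad, then dx, dy, dz in m, then the finger opening in m; each row is the pose to reach, as a shift and turn from the pose commanded when the command began, along the tool's axes at that moment; what a row does not reach only later rows make up. A row lasts 1/10 s, in which the tool goes at most 0.05 m and 0.15 rad, less where a joint would pass 70% of its speed; a pose out of reach is approached as far as the arm can. The fingers move at their own pace and stop on an object; FORCE is the grip in N (left out, the last holds). Time passes only in rows, so rows that do not move let the fingers close. It prints the time, the measured TCP pose, the force, the opening and the grip force at its end.
- telemetry.get_state(): the state, without advancing time (a new reading comes with each control period).
- cams.camera(name): name is "scene" or "top" or "wrist"; returns a dict with "pixels" (420x560x3 uint8, blue, green, red), "z_map" (420x560 float32, m along the optical axis (not along the pixel's ray), 0 where there is no reading), "fov_y" (degrees; the focal length in pixels is half the picture's height over the tangent of half this angle, whatever the lens; pixels are square), "cx", "cy" (the principal point, pixels), "rvec" (rotation vector, rad) and "tvec" (3), from world to camera coordinates, as OpenCV has them; the wrist camera has in their place "tool_from_camera" (4x4, takes a point from camera to tool coordinates, whose origin is the TCP and whose axes are the flange's). Camera axes: x right, y down, z forward; pixel columns grow to the right and rows downward; lengths in m; the calibration is good to about 2 mm. A picture is of the moment at which its call begins: read the wrist's pose just before it.
- order.hand_in(): hands the job in; it is judged then, once.
The state is a dict: "t": time; "joints": joint angles; "joint_vel": joint speeds; "effort": joint torques, N m; "position": TCP position; "ee_rot": TCP orientation; "ft_force": force on the tool from outside, world axes, zero at the start; "moment": the same for the moment, N m; "gripper_width": finger opening in m; "gripper_force": force on a finger pad.
Only numpy, scipy, OpenCV 4.12 (cv2) and the standard library are available. Lean on these libraries where they do the work, as an engineer would, in place of code of your own. Each camera call takes 0.05 s, during which the arm holds its last target. There are 200 camera calls.

## Task

Make up the two orders from the stock on the table. On the green board thread the birch plate over the two pins, fully down, and stand the varnished ball finial upright in the middle of the black spot; on the orange board do the same with the steel plate and the varnished spire finial. Leave the two raw, unvarnished finials where they stand, and knock no finial over.

Things in the scene. Friction and masses are not known exactly. Their poses are not given: they have to be found in the camera images.
- green_board: Teal-green order board, fixed, 130 (x) x 160 (y) mm, 12 mm thick. Origin: centre of its underside, on the table; z up. Two upright pale dowel pins, 8 mm diameter, tapered tips 42 mm above the table, at x = -40 and +40 mm, y = -40 mm. A black spot, 56 mm diameter, flush with its top, is centred at x = 0, y = +45 mm. The two boards differ only in colour; either may be on either side.
- orange_board: Orange order board, fixed, 130 (x) x 160 (y) mm, 12 mm thick. Origin: centre of its underside, on the table; z up. Two upright pale dowel pins, 8 mm diameter, tapered tips 42 mm above the table, at x = -40 and +40 mm, y = -40 mm. A black spot, 56 mm diameter, flush with its top, is centred at x = 0, y = +45 mm. The two boards differ only in colour; either may be on either side.
- ball_finial: Ball finial in dark red-brown varnish. Round base 44 mm diameter and 10 mm high, narrow neck, then a ball 46 mm diameter centred 42 mm above the underside; 65 mm high, about 0.1 kg. Origin: centre of the underside; z up. Grip the ball across its middle.
- spire_finial: Spire finial in dark red-brown varnish. Square base 44 x 44 mm and 30 mm high, its sides along the body's x and y, with a tapering point above; 70 mm high, about 0.1 kg. Origin: centre of the underside; z up. Grip the square base across its width.
- birch_plate: Pale birch mounting plate, 120 (x) x 40 (y) mm, 12 mm thick, about 0.045 kg, lying flat. Two through holes, 14 mm diameter, at x = -40 and x = +40 mm on its centre line. Origin: centre of the underside; z up. Same after a half turn about z. Grip it across its 40 mm width at the middle.
- steel_plate: Grey steel mounting plate, 120 (x) x 40 (y) mm, 8 mm thick, about 0.26 kg, lying flat. Two through holes, 14 mm diameter, at x = -40 and x = +40 mm on its centre line. Origin: centre of the underside; z up. Same after a half turn about z. Grip it across its 40 mm width at the middle.
- raw_ball: Ball finial in raw pale wood, to be left alone. Round base 44 mm diameter and 10 mm high, narrow neck, then a ball 46 mm diameter centred 42 mm above the underside; 65 mm high, about 0.1 kg. Origin: centre of the underside; z up.
- raw_spire: Spire finial in raw pale wood, to be left alone. Square base 44 x 44 mm and 30 mm high, its sides along the body's x and y, with a tapering point above; 70 mm high, about 0.1 kg. Origin: centre of the underside; z up.
Not all that is in view belongs to the job. Several things look just like the steel_plate: the one meant starts farthest to the robot's right.

How it is judged:
At the end, for the whole second after the job is handed in: Each board's plate is on its pins: flat, within 4 mm of the board's top, 7 mm in the board's x and y, 0.15 rad along the pin row. Its varnished finial is upright (0.1 rad), within 15 mm of the spot's centre in x and y. All at rest; raw finials within 25 mm of their start (x of ball_finial in the frame of green_board between -0.015 and 0.015 m and y of ball_finial in the frame of green_board between 0.03 and 0.06 m and z of ball_finial in the frame of green_board between 0.008 and 0.016 m and angle between each of ball_finial, birch_plate, spire_finial, steel_plate's own z axis and vertical below 0.1 rad and linear speed of each of ball_finial, birch_plate, spire_finial, steel_plate below 0.02 m/s and angular speed of each of ball_finial, birch_plate, spire_finial, steel_plate below 0.2 rad/s and x of birch_plate in the frame of green_board between -0.007 and 0.007 m and y of birch_plate in the frame of green_board between -0.047 and -0.033 m and z of birch_plate in the frame of green_board between 0.008 and 0.016 m and angle between the x axis of birch_plate and the x axis of green_board, either way round below 0.15 rad and x of spire_finial in the frame of orange_board between -0.015 and 0.015 m and y of spire_finial in the frame of orange_board between 0.03 and 0.06 m and z of spire_finial in the frame of orange_board between 0.008 and 0.016 m and x of steel_plate in the frame of orange_board between -0.007 and 0.007 m and y of steel_plate in the frame of orange_board between -0.047 and -0.033 m and z of steel_plate in the frame of orange_board between 0.008 and 0.016 m and angle between the x axis of steel_plate and the x axis of orange_board, either way round below 0.15 rad and distance of each of raw_ball, raw_spire from where it was at the start of the episode below 0.025 m); the robot touches nothing.
It fails at once if a raw finial is pushed or taken from its place (moved more than 25 mm) (distance of any of raw_ball, raw_spire from where it was at the start of the episode above 0.025 m).
It fails at once if a finial is knocked over (leans more than 0.8 rad) (angle between any of ball_finial, spire_finial, raw_ball, raw_spire's own z axis and vertical above 0.8 rad).
It also fails if it takes over 115 s, if anything falls off the work surface, if the arm or the gripper's body presses on something with over 40 N, if the wrist force passes 120 N, or if a joint passes its speed limit or range.

## Working session

There is one attempt and no reset: what is moved stays moved. The work goes in short steps, Python scripts to look and compute and a shell command to move; the robot and the scene stay as the last step left them, time stands still between calls to the robot, and variables do not carry over. Pictures are saved under pics/ and viewed, at most 17 in all, crops included, and the job is handed in when it is done.

```bash
ls; mkdir -p pics
python3 - <<'E'
from plant import telemetry, cams
import cv2,numpy as np
print(telemetry.get_state())
for n in("top","scene"):
    c=cams.camera(n); cv2.imwrite(f"pics/{n}0.png",c["pixels"]); np.savez(f"{n}0.npz",**c)
    print({k:v for k,v in c.items() if k not in("pixels","z_map")})
E
```

```text
pics
{'t': 0.0, 'joints': array([-1.27063079e+00,  3.00471388e-01,  1.52158171e+00,  6.63929765e-06,
        1.32072531e+00, -6.65936125e-02]), 'joint_vel': array([ 0.0012802 , -0.00023982, -0.00126754, -0.00015319,  0.00089997,
       -0.0001811 ]), 'effort': array([ 1.34010730e-03, -5.31801724e+01, -3.52733302e+01,  7.09013594e-02,
        2.43357383e-02, -5.32563092e-05]), 'position': array([ 0.1971515 , -0.51317491,  0.21588591]), 'ee_rot': array([-3.08775947e+00, -5.72663033e-01,  2.06916006e-04]), 'ft_force': array([0.15363578, 0.06769904, 0.1886137 ]), 'moment': array([ 0.02485489, -0.02354773, -0.07191386]), 'gripper_force': 0.0, 'gripper_width': 0.09385424018228869}
{'fov_y': 47.20093633930026, 'cx': 274.421570502001, 'cy': 218.70637188005867, 'rvec': array([ 2.10615191, -2.12395907,  0.20744893]), 'tvec': array([0.03423639, 0.43763559, 1.41443532])}
{'fov_y': 45.3145920776153, 'cx': 280.789094767477, 'cy': 206.0492765382506, 'rvec': array([ 2.19460723,  0.63636305, -0.31930914]), 'tvec': array([-0.39816481, -0.11939027,  1.50444735])}
```

View pics/top0.png

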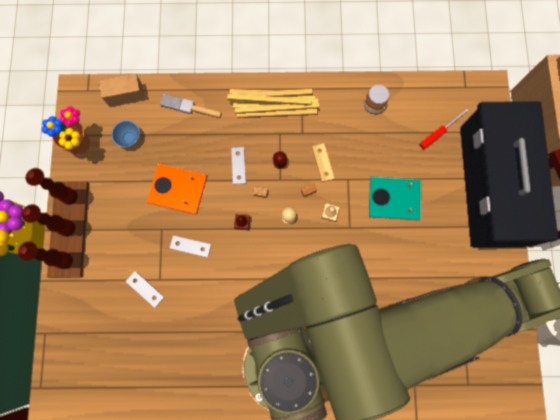

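View pics/scene0.png

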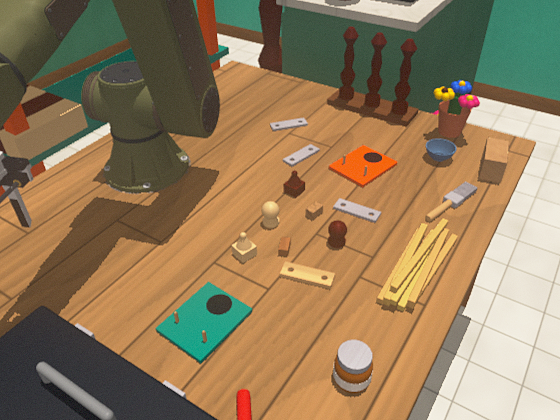

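The top view is laid out as follows, with the robot at the bottom and its left on the image's left:

- **Boards:** orange at (178,188), green at (395,198). Both have the spot to the left and the pins to the right.
- **Steel plates:** (238,165), (190,246) and (144,289). The rightmost, (238,165), is the one meant.
- **Birch plate:** (322,162).
- **Varnished finials:** ball (280,159), spire (242,221).
- **Raw finials:** ball (289,215), spire (330,211).

Next I'll measure these positions.

```bash
cat > h.py <<'E'
import numpy as np, cv2
from scipy.spatial.transform import Rotation as R
def K(c):
    f=c["pixels"].shape[0]/2/np.tan(np.radians(float(c["fov_y"]))/2); return f,float(c["cx"]),float(c["cy"])
def pose(c,state=None):
    """world_from_camera R,t"""
    if "rvec" in c:
        r=R.from_rotvec(c["rvec"]).as_matrix().T; return r,-r@c["tvec"]
    T=np.eye(4);T[:3,:3]=R.from_rotvec(state["ee_rot"]).as_matrix();T[:3,3]=state["position"]
    T=T@c["tool_from_camera"]; return T[:3,:3],T[:3,3]
def plane(c,uv,z,state=None):
    r,t=pose(c,state); f,cx,cy=K(c)
    uv=np.asarray(uv,float).reshape(-1,2)
    d=np.c_[(uv[:,0]-cx)/f,(uv[:,1]-cy)/f,np.ones(len(uv))]@r.T
    return t+d*((z-t[2])/d[:,2])[:,None]
def pix(c,p,state=None):
    r,t=pose(c,state); f,cx,cy=K(c); q=(np.atleast_2d(p)-t)@r
    return np.c_[f*q[:,0]/q[:,2]+cx,f*q[:,1]/q[:,2]+cy]
def rect(c,mask,z,state=None):
    """largest contour cast on plane z -> centre, (long,short), angle of long side"""
    cs,_=cv2.findContours(mask.astype(np.uint8),cv2.RETR_EXTERNAL,cv2.CHAIN_APPROX_NONE)
    k=max(cs,key=cv2.contourArea); p=plane(c,k.reshape(-1,2),z,state)[:,:2]
    b=cv2.boxPoints(cv2.minAreaRect((p*1000).astype(np.float32)))/1000
    e=[b[1]-b[0],b[2]-b[1]]; e.sort(key=np.linalg.norm); l=e[1]
    return b.mean(0),(np.linalg.norm(l),np.linalg.norm(e[0])),(np.arctan2(l[1],l[0])+np.pi/2)%np.pi-np.pi/2
def near(shape,uv,rad):
    y,x=np.mgrid[:shape[0],:shape[1]]; return np.hypot(x-uv[0],y-uv[1])<rad
E
python3 - <<'E'
from h import *
c=dict(np.load("top0.npz")); h=cv2.cvtColor(c["pixels"],cv2.COLOR_BGR2HSV); H,S,V=[h[...,i].astype(int) for i in range(3)]
for n,uv in dict(green=(395,198),orange=(178,188),steel=(238,165),birch=(322,162),ball=(280,159),spire=(242,221),rball=(289,215),rspire=(330,211)).items():
    print(n,h[uv[1],uv[0]],plane(c,uv,0.02).round(3))
g=near(H.shape,(395,198),45)
def sh(n,m,z): 
    a=rect(c,m,z); print(n,a[0].round(4),np.round(a[1],4),round(a[2],3))
sh("green",g&(abs(H-82)<12)&(S>120),.012)
o=near(H.shape,(178,188),45); sh("orange",o&(H<11)&(S>215)&(V>180),.012)
sh("steel",near(H.shape,(238,165),25)&(S<60)&(V>120),.008)
sh("birch",near(H.shape,(322,162),25)&(H>16)&(V>190),.012)
for n,uv in(("gs",(381,197)),("os",(163,186))): sh(n,near(H.shape,uv,15)&(V<60),.012)
sh("ball",near(H.shape,(280,159),14)&(V<110)&(H<12)|near(H.shape,(280,159),14)&(V<110)&(H>170),.042)
sh("spire",near(H.shape,(242,221),14)&(V<110),.030)
E
```

```text
green [ 85 255 169] [[ 0.505 -0.345  0.02 ]]
orange [ 14 255 254] [[0.543 0.331 0.02 ]]
steel [176   9 230] [[0.617 0.144 0.02 ]]
birch [ 20 129 250] [[ 0.624 -0.121  0.02 ]]
ball [  4 204 114] [[0.635 0.011 0.02 ]]
spire [  3 242  59] [[0.436 0.131 0.02 ]]
rball [ 22  98 252] [[ 0.454 -0.015  0.02 ]]
rspire [ 16 127 207] [[ 0.465 -0.141  0.02 ]]
green [ 0.5077 -0.3462] [0.1567 0.1282] 1.503
orange [0.4977 0.3058] [0.0046 0.0022] 0.782
steel [0.6204 0.1446] [0.1208 0.0399] 0.061
birch [ 0.6283 -0.1248] [0.1191 0.0389] 0.242
gs [ 0.5116 -0.3023] [0.0463 0.0458] 0.741
os [0.5569 0.3838] [0.0385 0.0365] -0.607
ball [0.6263 0.0132] [0.0489 0.0405] -0.01
spire [0.4313 0.1281] [0.0458 0.0436] 1.562
```

```bash
cat >> h.py <<'E'
def go(x,y,z,a=None):
    """print tool-axes move to x,y,z with tool x at world angle a (tool down)"""
    from plant import telemetry
    s=telemetry.get_state(); r=R.from_rotvec(s["ee_rot"]); m=r.as_matrix()
    if a is None: a=np.arctan2(m[1,0],m[0,0])
    t=np.array([[np.cos(a),np.sin(a),0],[np.sin(a),-np.cos(a),0],[0,0,-1]]).T
    t=R.from_matrix(np.array([[np.cos(a),np.sin(a),0],[np.sin(a),-np.cos(a),0],[0,0,-1]]).T)
    w=(r.inv()*t).as_rotvec(); d=m.T@(np.array([x,y,z])-s["position"])
    print("t",round(s["t"],2),"a",round(float(np.arctan2(m[1,0],m[0,0])),3),"rot",w.round(4),"d",d.round(4),"rows",round(max(np.linalg.norm(d)/.05,np.linalg.norm(w)/.15),1))
E
python3 - <<'E'
from h import *
c=dict(np.load("top0.npz")); h=cv2.cvtColor(c["pixels"],cv2.COLOR_BGR2HSV); H,S,V=[h[...,i].astype(int) for i in range(3)]
a=rect(c,near(H.shape,(178,188),45)&(H>4)&(H<17)&(S>235)&(V>215),.012); print(a)
go(.55,.145,.25,.06)
E
```

```text
(array([0.54434824, 0.33746937], dtype=float32), (np.float32(0.15732414), np.float32(0.12628621)), np.float32(1.3278676))
t 0.1 a 0.367 rot [-1.000e-03  1.000e-04  3.068e-01] d [ 0.5654 -0.4879 -0.0335] rows 15.0
```

```bash
python3 -m crank '0 0 0.15 0.28 -0.24 -0.02 0.094;0 0 0.15 0.28 -0.24 -0.02 0.094;0 0 0.15 0.28 -0.24 -0.02 0.094;0 0 0.15 0.28 -0.24 -0.02 0.094;0 0 0.15 0.28 -0.24 -0.02 0.094;0 0 0.15 0.28 -0.24 -0.02 0.094;0 0 0.15 0.28 -0.24 -0.02 0.094;0 0 0.15 0.28 -0.24 -0.02 0.094'; python3 -c "
from h import *
go(.55,.145,.25,.06)"
```

```text
t: 0.9
position: [0.3736, -0.1859, 0.2367]
ee_rot: [-3.123, -0.344, -0.001]
ft_force: [-0.8, 0.2, 0.4]
gripper_width: 0.0939
gripper_force: 0.0
t 0.9 a 0.219 rot [-0.0002 -0.0005  0.1594] d [ 0.2442 -0.2846 -0.0132] rows 7.5
```

```bash
python3 -m crank '0 0 0.16 0.244 -0.285 -0.013 0.094;0 0 0.16 0.244 -0.285 -0.013 0.094;0 0 0.16 0.244 -0.285 -0.013 0.094;0 0 0.16 0.244 -0.285 -0.013 0.094;0 0 0.16 0.244 -0.285 -0.013 0.094;0 0 0.16 0.244 -0.285 -0.013 0.094;0 0 0.16 0.244 -0.285 -0.013 0.094;0 0 0.16 0.244 -0.285 -0.013 0.094'
python3 - <<'E'
from h import *
from plant import telemetry,cams
s=telemetry.get_state(); c=cams.camera("wrist"); cv2.imwrite("pics/w1.png",c["pixels"]); np.savez("w1.npz",**c)
t=cams.camera("top"); cv2.imwrite("pics/top1.png",t["pixels"]); np.savez("top1.npz",**t)
print(c["tool_from_camera"].round(3),c["fov_y"],s["position"])
print(pix(c,[[.62,.145,.008],[.54,.33,.012],[.626,.013,.04],[.43,.128,.03],[.628,-.125,.01]],s))
E
```

```text
t: 1.7
position: [0.5501, 0.1447, 0.2489]
ee_rot: [-3.14, -0.092, 0.001]
ft_force: [0.3, -1.4, 0.2]
gripper_width: 0.0941
gripper_force: 0.0
[[-0.    -0.964 -0.267  0.078]
 [ 1.    -0.    -0.     0.001]
 [ 0.    -0.267  0.964 -0.169]
 [ 0.     0.     0.     1.   ]] 60.0542199993111 [0.55012076 0.14468472 0.24894671]
[[282.89028219 113.05792434]
 [115.68869637 176.12539583]
 [414.08019091 115.40835635]
 [287.79015081 281.00374244]
 [530.05731974 120.32938569]]
```

View pics/w1.png

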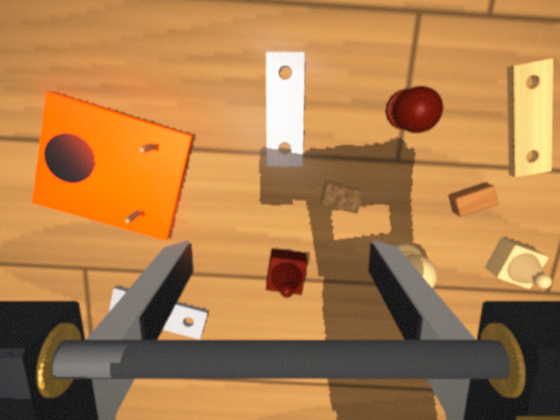

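View pics/top1.png

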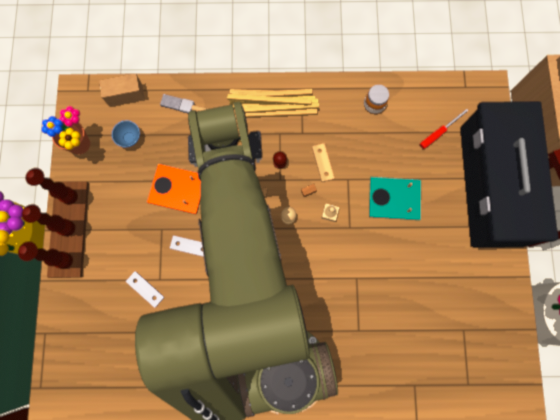

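The wrist view shows the steel plate centred near (285,108) with holes at (285,72) and (285,148). The orange board's pins are at (149,148) and (134,217), and its spot is at (69,158). The top view with the arm moved shows no other steel plate further right.

```bash
cat > m.py <<'E'
from h import *
def show(n,a): print(n,a[0].round(4),np.round(a[1],4),"ang",round(float(a[2]),3))
def hsv(c):
    h=cv2.cvtColor(c["pixels"],cv2.COLOR_BGR2HSV); return [h[...,i].astype(int) for i in range(3)]
def cent(m): 
    n,l,st,ce=cv2.connectedComponentsWithStats(m.astype(np.uint8)); i=1+np.argmax(st[1:,4]); return ce[i],st[i,4]
E
python3 - <<'E'
from m import *
from plant import telemetry
s=telemetry.get_state(); c=dict(np.load("w1.npz")); H,S,V=hsv(c)
show("steel",rect(c,near(H.shape,(285,108),65)&(S<70)&(V>80)&near(H.shape,(285,108),62),.008,s))
for uv in((285,72),(285,148)):
    print(c["pixels"][uv[1],uv[0]],plane(c,uv,.008,s)[0].round(4))
show("orange",rect(c,near(H.shape,(113,165),100)&(H<14)&(S>200)&(V>170),.012,s))
show("spot",rect(c,near(H.shape,(69,158),32)&(V<110),.012,s))
show("birch",rect(c,near(H.shape,(532,118),65)&(H>14)&(S<165)&(V>200),.012,s))
print(plane(c,[(149,148),(134,217)],.03,s).round(4))
show("spire",rect(c,near(H.shape,(287,272),32)&(S>150)&(V<170),.03,s))
show("ball",rect(c,near(H.shape,(420,109),26)&((H<7)|(H>170))&(V<200),.042,s))
for q in range(30,75,5): print(H[158,q],S[158,q],V[158,q],end=' | ')
E
```

```text
steel [0.622  0.1436] [0.1201 0.0412] ang 0.049
[104 172 229] [0.6621 0.146  0.008 ]
[ 87 126 172] [0.5822 0.1409 0.008 ]
orange [0.557  0.3808] [0.0582 0.0575] ang -0.114
spot [0.5511 0.3895] [0.0518 0.0319] ang 0.622
birch [ 0.6282 -0.1295] [0.1351 0.0748] ang 0.06
[[0.5761 0.2851 0.03  ]
 [0.4983 0.3046 0.03  ]]
spire [0.4415 0.1263] [0.0653 0.0636] ang 1.175
ball [0.6325 0.0117] [0.0458 0.0422] ang -1.401
16 154 223 | 16 157 222 | 13 255 255 | 3 140 118 | 174 42 61 | 0 49 63 | 0 90 71 | 1 86 83 | 3 117 94 |
```

Run:
```python
from m import *
from plant import telemetry
s=telemetry.get_state(); c=dict(np.load("w1.npz")); H,S,V=hsv(c)
m=near(H.shape,(113,165),100)&(H<17)&(S>225)&(V>180)
show("orange",rect(c,m,.012,s))
k=near(H.shape,(69,158),32)&~((H<17)&(S>225)&(V>180))
show("spot",rect(c,cv2.morphologyEx(k.astype(np.uint8),cv2.MORPH_OPEN,np.ones((9,9))),.012,s))
go(.622,.1436,.06,.053); go(.622,.1436,.0135,.053)
```

```text
orange [0.5472 0.3359] [0.1597 0.1293] ang 1.333
spot [0.5572 0.3809] [0.056  0.0547] ang -1.511
t 1.8 a 0.06 rot [-0.0003  0.0014  0.0073] d [0.0719 0.0059 0.1883] rows 4.0
t 1.8 a 0.06 rot [-0.0003  0.0014  0.0073] d [0.0719 0.0059 0.2348] rows 4.9
```

```bash
python3 -m crank '0 0 -0.007 0.072 0.006 0.12 0.08;0 0 -0.007 0.072 0.006 0.12 0.08;0 0 -0.007 0.072 0.006 0.17 0.08;0 0 -0.007 0.072 0.006 0.2 0.08;0 0 -0.007 0.072 0.006 0.225 0.08;0 0 -0.007 0.072 0.006 0.235 0.08;0 0 -0.007 0.072 0.006 0.235 0.08' 30; python3 -c "
from h import *
go(.622,.1436,.0135,.053)"
```

```text
t: 2.5
position: [0.6208, 0.1392, 0.0138]
ee_rot: [3.139, 0.099, -0.005]
ft_force: [1.0, 0.7, 0.4]
gripper_width: 0.0797
gripper_force: 0.0
t 2.5 a 0.063 rot [0.0005 0.0031 0.0103] d [ 0.0015 -0.0043  0.0003] rows 0.1
```

```bash
python3 -m crank '0 0 0.01 0 -0.004 0 0.08;0 0 0.01 0 -0.004 0 0.08;0 0 0.01 0 -0.004 0 0.08' 30; python3 -c "
from h import *
go(.622,.1436,.0135,.053)"
```

```text
t: 2.8
position: [0.6217, 0.144, 0.0152]
ee_rot: [-3.14, -0.085, -0.001]
ft_force: [0.5, 0.2, 0.3]
gripper_width: 0.0805
gripper_force: 0.0
t 2.8 a 0.054 rot [-0.0001 -0.0009  0.0009] d [0.0003 0.0005 0.0017] rows 0.0
```

```bash
python3 -m crank '0 0 0 0 0 0.001 0.03;0 0 0 0 0 0.001 0.03;0 0 0 0 0 0.001 0.03;0 0 0 0 0 0.001 0.03;0 0 0 0 0 0.001 0.03;0 0 0 0 0 -0.05 0.03;0 0 0 0 0 -0.1 0.03;0 0 0 0 0 -0.1 0.03' 40; python3 -c "
from h import *
go(.5376,.2965,.12,-.24)"
```

```text
t: 3.6
position: [0.6243, 0.1445, 0.1218]
ee_rot: [-3.139, -0.085, -0.017]
ft_force: [0.3, 0.2, -0.1]
gripper_width: 0.0298
gripper_force: 0.0
t 3.6 a 0.054 rot [-0.0029 -0.0105  0.2939] d [-0.0784 -0.1565  0.0012] rows 3.5
```

```bash
python3 -m crank '0 0 0 0 0 -0.13 0.08;0 0 0 0 0 -0.13 0.08;0 0 0 0 0 -0.13 0.08;0 0 0 0 0 -0.13 0.08;0 0 0 0 0 -0.13 0.08'
python3 - <<'E'
from m import *
from plant import telemetry,cams
s=telemetry.get_state(); c=cams.camera("wrist"); cv2.imwrite("pics/w2.png",c["pixels"])
print(s["position"],s["gripper_width"],pix(c,[[.622,.1436,.008]],s))
E
```

```text
t: 4.1
position: [0.6215, 0.1439, 0.244]
ee_rot: [3.14, 0.084, 0.0]
ft_force: [0.1, 0.0, -0.5]
gripper_width: 0.0669
gripper_force: 0.0
[0.62145106 0.14392525 0.24395428] 0.06690730746187988 [[279.80480258 176.54393722]]
```

View pics/w2.png

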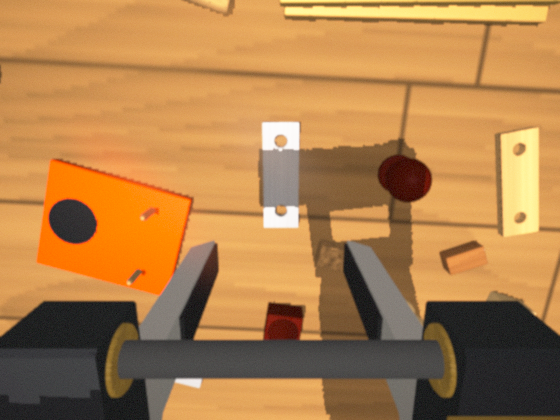

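The plate has not moved: it is at (280,175), as predicted. The lift started before the slow fingers had closed, so I'll go back down and give them longer.

```bash
python3 -m crank '0 0 0 0 0 0.05 0.06;0 0 0 0 0 0.1 0.06;0 0 0 0 0 0.15 0.06;0 0 0 0 0 0.2 0.06;0 0 0 0 0 0.22 0.06;0 0 0 0 0 0.23 0.06;0 0 0 0 0 0.23 0.06;0 0 0 0 0 0.23 0.06' 40;  python3 -m crank '0 0 0 0 0 0 0.03;0 0 0 0 0 0 0.03;0 0 0 0 0 0 0.03;0 0 0 0 0 0 0.03;0 0 0 0 0 0 0.03;0 0 0 0 0 0 0.03' 40
```

```text
t: 4.95
position: [0.6214, 0.144, 0.0142]
ee_rot: [3.14, 0.085, -0.0]
ft_force: [0.2, -0.3, 0.3]
gripper_width: 0.0601
gripper_force: 0.0
t: 5.55
position: [0.6216, 0.1439, 0.0146]
ee_rot: [3.14, 0.085, 0.0]
ft_force: [-0.4, -0.3, 2.8]
gripper_width: 0.0388
gripper_force: 40.0
```

```bash
python3 -m crank '0 0 0 0 0 -0.02 0.03;0 0 0 0 0 -0.06 0.03;0 0 0 0 0 -0.1 0.03;0 0 0 0 0 -0.1 0.03'; python3 -c "
from h import *
go(.5376,.2965,.11,-.24)"
```

```text
t: 5.95
position: [0.6236, 0.1444, 0.1201]
ee_rot: [-3.139, -0.084, -0.013]
ft_force: [0.1, 0.7, -1.8]
gripper_width: 0.0392
gripper_force: 40.0
t 5.95 a 0.054 rot [-0.0022 -0.0081  0.2938] d [-0.0778 -0.1565  0.0096] rows 3.5
```

```bash
python3 -m crank '0 0 0.15 -0.04 -0.08 0.01 0.03;0 0 0.294 -0.078 -0.1565 0.01 0.03;0 0 0.294 -0.078 -0.1565 0.01 0.03;0 0 0.294 -0.078 -0.1565 0.01 0.03;0 0 0.294 -0.078 -0.1565 0.01 0.03;0 0 0.294 -0.078 -0.1565 0.01 0.03;0 0 0.294 -0.078 -0.1565 0.01 0.03;0 0 0.294 -0.078 -0.1565 0.01 0.03'
python3 - <<'E'
from m import *
from plant import telemetry,cams
s=telemetry.get_state(); c=cams.camera("wrist"); cv2.imwrite("pics/w3.png",c["pixels"]); np.savez("w3.npz",**c)
go(.5376,.2965,.065,-.24)
E
```

```text
t: 6.75
position: [0.5357, 0.295, 0.1042]
ee_rot: [3.118, -0.379, -0.0]
ft_force: [0.3, 0.0, -1.9]
gripper_width: 0.0391
gripper_force: 40.0
t 6.8 a -0.242 rot [ 0.0002  0.0001 -0.0016] d [ 0.0015 -0.0018  0.0393] rows 0.8
```

View pics/w3.png

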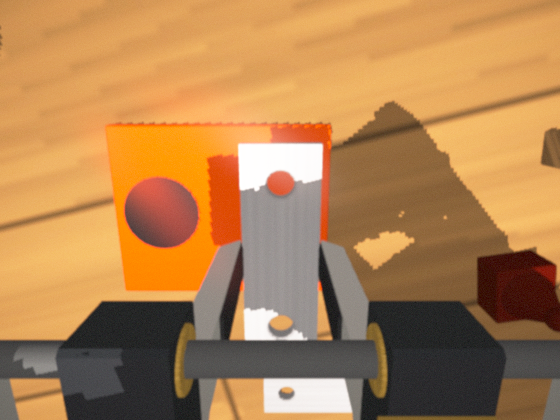

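The held plate is level, with holes at (280,183) and (281,324). The spot is at (161,212) and the pins are hidden under the plate. I'll compute the offset from these.

Run:
```python
from m import *
from plant import telemetry
s=telemetry.get_state(); c=dict(np.load("w3.npz")); H,S,V=hsv(c)
p=plane(c,[(280,183),(281,324)],s["position"][2]-.0065,s); print(p.round(4),p.mean(0).round(4),np.linalg.norm(p[0]-p[1]))
k=near(H.shape,(161,212),45)&~((H<17)&(S>225)&(V>150))
k=cv2.morphologyEx(k.astype(np.uint8),cv2.MORPH_OPEN,np.ones((15,15)))
a=rect(c,k,.012,s); show("spot",a)
for b in(-.24,-.23): print("pinmid",a[0]-.085*np.array([np.cos(b+np.pi/2),np.sin(b+np.pi/2)]))
```

```text
[[0.5757 0.2843 0.0978]
 [0.4989 0.3028 0.0978]] [0.5373 0.2935 0.0978] 0.07907103942105193
spot [0.5575 0.3809] [0.056  0.0547] ang 1.329
pinmid [0.5372591  0.29828915]
pinmid [0.53808574 0.29809123]
```

Run:
```python
from h import *
go(.5359,.2985,.0265,-.24)
```

```text
t 6.8 a -0.242 rot [ 0.0002  0.0001 -0.0016] d [-0.0006 -0.0034  0.0778] rows 1.6
```

```bash
python3 -m crank '0 0 0 -0.0006 -0.0034 0.02 0.03;0 0 0 -0.0006 -0.0034 0.035 0.03;0 0 0 -0.0006 -0.0034 0.045 0.03;0 0 0 -0.0006 -0.0034 0.052 0.03;0 0 0 -0.0006 -0.0034 0.059 0.03;0 0 0 -0.0006 -0.0034 0.059 0.03'
python3 - <<'E'
from h import *
go(.5359,.2985,.0265,-.24)
E
```

```text
t: 7.4
position: [0.5352, 0.2993, 0.0447]
ee_rot: [3.118, -0.376, -0.001]
ft_force: [0.3, -0.3, -2.2]
gripper_width: 0.0389
gripper_force: 40.0
t 7.4 a -0.24 rot [ 0.0007  0.0008 -0.0003] d [0.0009 0.0006 0.0182] rows 0.4
```

```bash
python3 -m crank '0 0 0 0 0 0.008 0.03;0 0 0 0 0 0.014 0.03;0 0 0 0 0 0.017 0.03;0 0 0 0 0 0.017 0.03' ; python3 -c "
from h import *
go(.5359,.2985,.0265,-.24)"
```

```text
t: 7.8
position: [0.5352, 0.2994, 0.0279]
ee_rot: [3.119, -0.376, -0.001]
ft_force: [0.7, 0.5, -2.7]
gripper_width: 0.0394
gripper_force: 40.0
t 7.8 a -0.24 rot [ 0.0005  0.0006 -0.0002] d [0.0009 0.0007 0.0014] rows 0.0
```

```bash
python3 -m crank '0 0 0 0 0 0.001 0.06;0 0 0 0 0 0.001 0.06;0 0 0 0 0 0.001 0.06;0 0 0 0 0 0.001 0.06;0 0 0 0 0 -0.05 0.07;0 0 0 0 0 -0.1 0.07;0 0 0 0 0 -0.15 0.07;0 0 0 0 0 -0.2 0.07'
python3 - <<'E'
from m import *
from plant import telemetry,cams
s=telemetry.get_state(); c=cams.camera("wrist"); cv2.imwrite("pics/w4.png",c["pixels"]); np.savez("w4.npz",**c)
print(s["position"],pix(c,[[.5375,.297,.02],[.557,.381,.012],[.435,.127,.02]],s))
go(.56,-.125,.25,.24)
go(.38,.127,.22,0)
E
```

```text
t: 8.6
position: [0.5351, 0.2994, 0.2299]
ee_rot: [-3.119, 0.376, -0.001]
ft_force: [0.7, -0.1, -0.3]
gripper_width: 0.0701
gripper_force: 0.0
[0.5350999  0.2993675  0.22989451] [[281.2290591  179.33504261]
 [201.52197821 178.84374338]
 [453.07728249 232.05081787]]
t 8.65 a -0.24 rot [-0.0054 -0.0112 -0.4801] d [ 0.1235  0.4076 -0.0129] rows 8.5
t 8.65 a -0.24 rot [-0.0066 -0.0104 -0.2401] d [-0.1116  0.2059  0.0165] rows 4.7
```

View pics/w4.png

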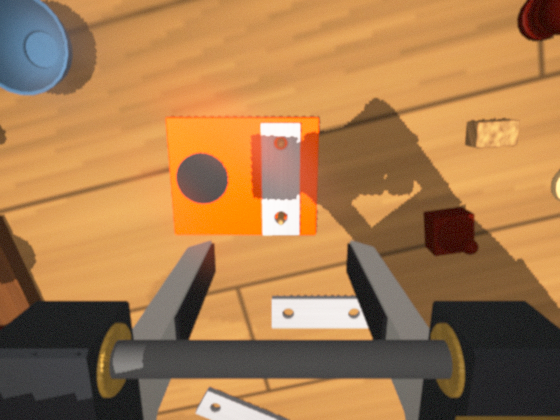

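The steel plate lies flat on the orange board with both pins through its holes, at (281,143) and (281,217). Next is the spire, at (450,230).

```bash
python3 -m crank '0 0 -0.24 -0.11 0.205 0 0.07;0 0 -0.24 -0.11 0.205 0 0.08;0 0 -0.24 -0.11 0.205 0 0.08;0 0 -0.24 -0.11 0.205 0 0.08;0 0 -0.24 -0.11 0.205 0 0.08;0 0 -0.24 -0.11 0.205 0 0.08;0 0 -0.24 -0.11 0.205 0 0.08'
python3 - <<'E'
from m import *
from plant import telemetry,cams
s=telemetry.get_state(); c=cams.camera("wrist"); cv2.imwrite("pics/w5.png",c["pixels"]); np.savez("w5.npz",**c); H,S,V=hsv(c)
np.save("s5.npy",np.r_[s["position"],s["ee_rot"]])
print(s["position"],pix(c,[[.435,.127,.03]],s))
m=((H<9)|(H>170))&(S>150)&(V<150)
show("spire@0",rect(c,m,.0,s));show("spire@30",rect(c,m,.03,s))
E
```

```text
t: 9.35
position: [0.3801, 0.1265, 0.2279]
ee_rot: [-3.141, 0.002, -0.003]
ft_force: [-0.0, -0.9, -0.3]
gripper_width: 0.0802
gripper_force: 0.0
[0.38010727 0.1264817  0.22794823] [[278.85127706 130.01137839]]
spire@0 [0.434  0.1277] [0.0446 0.0406] ang -0.074
spire@30 [0.4358 0.1275] [0.0412 0.0375] ang -0.074
```

View pics/w5.png

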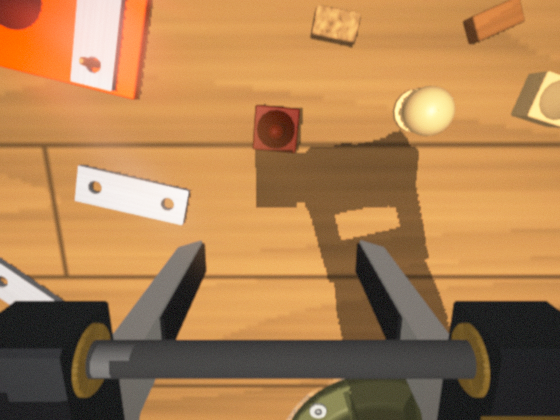

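The spire is seen from above at (277,128), clear of its neighbours; its base is turned about -0.07 rad.

```bash
python3 -c "
from h import *
go(.4355,.1273,.016,-.07)"
```

```text
t 9.4 a -0.0 rot [-0.0003 -0.0009  0.0696] d [ 0.0549 -0.0004  0.2118] rows 4.4
```

```bash
python3 -m crank '0 0 0.07 0.055 0 0.05 0.08;0 0 0.07 0.055 0 0.08 0.08;0 0 0.07 0.055 0 0.11 0.08;0 0 0.07 0.055 0 0.14 0.08;0 0 0.07 0.055 0 0.17 0.07;0 0 0.07 0.055 0 0.2 0.065;0 0 0.07 0.055 0 0.212 0.065;0 0 0.07 0.055 0 0.212 0.065' 20; python3 -c "
from h import *
go(.4355,.1273,.016,-.07)"; python3 -m crank '0 0 0 0 0 0 0.035;0 0 0 0 0 0 0.035;0 0 0 0 0 0 0.035;0 0 0 0 0 0 0.035;0 0 0 0 0 0 0.035;0 0 0 0 0 0 0.035'
```

```text
t: 10.2
position: [0.4344, 0.1268, 0.0141]
ee_rot: [3.139, -0.109, -0.005]
ft_force: [0.3, -0.6, 0.8]
gripper_width: 0.0651
gripper_force: 0.0
t 10.2 a -0.07 rot [0.0008 0.003  0.0004] d [ 0.0011 -0.0006 -0.002 ] rows 0.0
t: 10.8
position: [0.4355, 0.1268, 0.0165]
ee_rot: [-3.139, 0.11, -0.003]
ft_force: [-1.3, 2.1, 7.7]
gripper_width: 0.0436
gripper_force: 20.0
```

```bash
python3 -m crank '0 0 0 0 0 -0.03 0.035;0 0 0 0 0 -0.08 0.035;0 0 0 0 0 -0.11 0.035;0 0 0 0 0 -0.11 0.035';  python3 -c "
from h import *
go(.5574,.3803,.12,-.24)"
```

```text
t: 11.2
position: [0.4366, 0.1269, 0.1296]
ee_rot: [-3.138, 0.11, -0.011]
ft_force: [0.3, 0.0, -1.2]
gripper_width: 0.0441
gripper_force: 20.0
t 11.2 a -0.07 rot [-0.0026 -0.007   0.1698] d [ 0.1026 -0.2613  0.0109] rows 5.6
```

```bash
python3 -m crank '0 0 0.17 0.015 -0.035 0 0.035;0 0 0.17 0.035 -0.085 0 0.035;0 0 0.17 0.055 -0.13 0 0.035;0 0 0.17 0.075 -0.18 0 0.035;0 0 0.17 0.09 -0.225 0 0.035;0 0 0.17 0.1025 -0.261 0.01 0.035;0 0 0.17 0.1025 -0.261 0.01 0.035;0 0 0.17 0.1025 -0.261 0.01 0.035'
python3 - <<'E'
from m import *
from plant import telemetry,cams
s=telemetry.get_state(); c=cams.camera("wrist"); cv2.imwrite("pics/w6.png",c["pixels"])
go(.5574,.3803,.0285,-.24)
E
```

```text
t: 12.0
position: [0.5547, 0.3797, 0.1133]
ee_rot: [3.117, -0.375, -0.004]
ft_force: [-0.5, -1.0, -0.5]
gripper_width: 0.044
gripper_force: 20.0
t 12.05 a -0.24 rot [ 0.0013  0.0011 -0.0002] d [ 0.0022 -0.0019  0.0859] rows 1.7
```

View pics/w6.png

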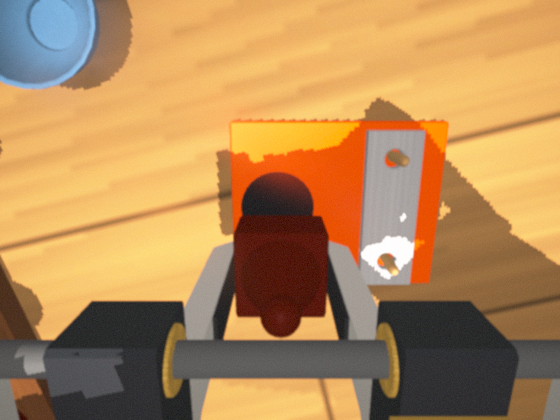

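The spire is held upright between the pads, its base's far edge running from (236,217) to (327,217). The steel plate sits well on its pins.

Run:
```python
from m import *
from plant import cams,telemetry
s=telemetry.get_state(); c=dict(cams.camera("wrist"))
p=plane(c,[(236,217),(327,217)],s["position"][2]+.0135,s); m=R.from_rotvec(s["ee_rot"]).as_matrix()
print(((p-s["position"])@m).round(4))
```

```text
[[ 0.0302 -0.0188 -0.0136]
 [ 0.0302  0.0219 -0.0135]]
```

```bash
python3 -m crank '0 0 0 -0.003 -0.002 0.03 0.035;0 0 0 -0.003 -0.002 0.05 0.035;0 0 0 -0.003 -0.002 0.065 0.035;0 0 0 -0.003 -0.002 0.075 0.035;0 0 0 -0.003 -0.002 0.08 0.035;0 0 0 -0.003 -0.002 0.084 0.035;0 0 0 -0.003 -0.002 0.084 0.035';python3 -c "
from h import *
go(.5574,.3803,.0285,-.24)"
```

```text
t: 12.8
position: [0.5531, 0.3823, 0.0316]
ee_rot: [-3.119, 0.377, -0.0]
ft_force: [-0.0, -0.1, -1.3]
gripper_width: 0.0435
gripper_force: 20.0
t 12.8 a -0.24 rot [-0.0002 -0.0003 -0.0003] d [0.0047 0.0009 0.0031] rows 0.1
```

```bash
python3 -m crank '0 0 0 0 0 0.002 0.035;0 0 0 0 0 0.003 0.035;0 0 0 0 0 0.003 0.035;0 0 0 0 0 0.003 0.035';python3 -m crank '0 0 0 0 0 0 0.05;0 0 0 0 0 0 0.06;0 0 0 0 0 0 0.065;0 0 0 0 0 0 0.065;0 0 0 0 0 -0.04 0.065;0 0 0 0 0 -0.09 0.065;0 0 0 0 0 -0.14 0.065;0 0 0 0 0 -0.19 0.065'
python3 - <<'E'
from m import *
from plant import telemetry,cams
s=telemetry.get_state(); c=cams.camera("wrist"); cv2.imwrite("pics/w7.png",c["pixels"]); np.savez("w7.npz",**c); H,S,V=hsv(c)
m=((H<9)|(H>170))&(S>120)&(V<150)
show("spire@42",rect(c,m,.042,s))
go(.56,.15,.25,0);go(.56,-.125,.25,.1)
E
```

```text
t: 13.2
position: [0.553, 0.3824, 0.0286]
ee_rot: [-3.119, 0.376, -0.0]
ft_force: [0.5, 0.6, -0.0]
gripper_width: 0.0439
gripper_force: 20.0
t: 14.0
position: [0.5526, 0.3822, 0.2207]
ee_rot: [-3.119, 0.376, -0.0]
ft_force: [1.3, -0.5, -0.5]
gripper_width: 0.0646
gripper_force: 0.0
spire@42 [0.5174 0.6776] [0.1033 0.0514] ang -1.185
t 14.05 a -0.24 rot [-0.0076 -0.0096 -0.2402] d [ 0.061   0.2251 -0.0209] rows 4.7
t 14.05 a -0.24 rot [-0.0071 -0.01   -0.3402] d [ 0.1265  0.4922 -0.0227] rows 10.2
```

View pics/w7.png

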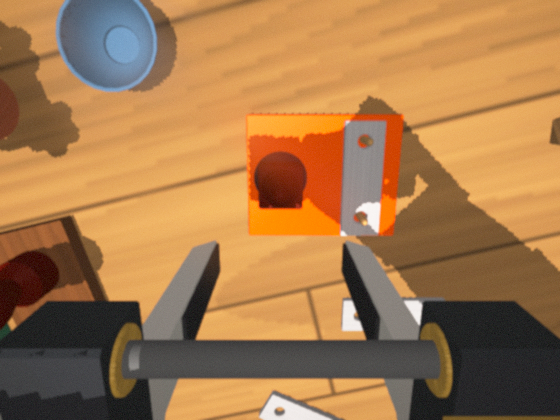

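The spire is dark against the spot: its near base edge is at row 208, columns 260–301, and the spot's upper rim is near row 152. I'll take the offset from those edges.

Run:
```python
from m import *
from plant import telemetry
s=telemetry.get_state(); c=dict(np.load("w7.npz"))
B=np.array([.5472,.3359]);a=-.238;M=np.array([[np.cos(a),-np.sin(a)],[np.sin(a),np.cos(a)]])
for z in(.012,.042): print(z,(((plane(c,[(260,208),(301,208),(280,152),(255,178),(307,178)],z,s))[:,:2]-B)@M).round(4))
cv2.imwrite("pics/w7c.png",cv2.resize(cv2.convertScaleAbs(c["pixels"][130:230,230:330],alpha=3,beta=20),(600,600),interpolation=cv2.INTER_CUBIC))
```

```text
0.012 [[-0.0333  0.0714]
 [-0.0333  0.026 ]
 [ 0.0284  0.0491]
 [ 0.0003  0.0763]
 [ 0.0003  0.02  ]]
0.042 [[-0.0251  0.0694]
 [-0.0251  0.0275]
 [ 0.0318  0.0488]
 [ 0.0059  0.0738]
 [ 0.0059  0.0219]]
```

View pics/w7c.png

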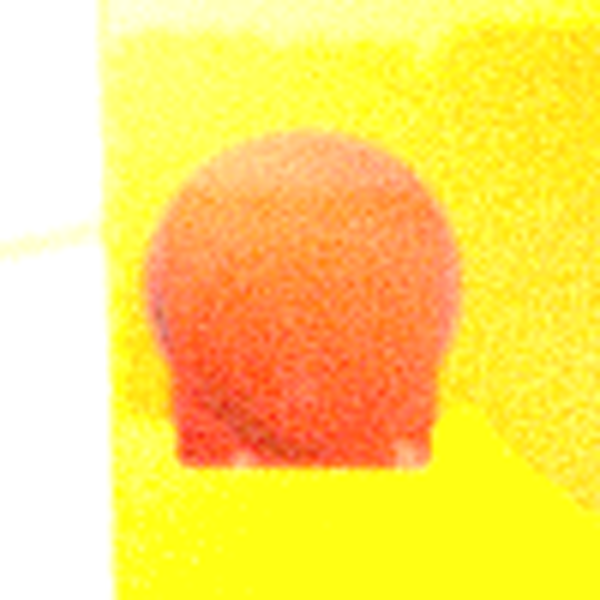

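Run:
```python
from m import *
c=dict(np.load("w7.npz")); s=None
from plant import telemetry
s=telemetry.get_state(); r,t=pose(c,s); f,cx,cy=K(c); z=c["z_map"]
v,u=np.mgrid[:420,:560]; P=np.stack([(u-cx)/f*z,(v-cy)/f*z,z],-1)@r.T+t
print((P[140:225:7,250:315:7,2]*1000).round().astype(int))
B=np.array([.5472,.3359]);a=-.238;M=np.array([[np.cos(a),-np.sin(a)],[np.sin(a),np.cos(a)]])
q=P[130:230,240:320].reshape(-1,3)
for lo,hi in((.037,.047),(.055,.09)):
    k=q[(q[:,2]>lo)&(q[:,2]<hi)]; 
    if len(k): b=(k[:,:2]-B)@M; print(lo,len(k),b.min(0),b.max(0),b.mean(0),k[:,2].max())
```

```text
[[22 23 22 23 23 25 23 23 23 21]
 [23 23 23 23 23 24 22 22 22 23]
 [23 24 22 22 23 25 22 22 23 22]
 [24 23 23 24 23 21 22 21 21 22]
 [23 22 52 53 52 52 53 52 24 21]
 [24 23 54 59 62 62 55 52 23 22]
 [24 22 58 68 72 71 64 53 22 22]
 [22 22 60 74 89 87 69 54 23 22]
 [22 23 56 75 92 91 67 54 22 21]
 [22 22 54 58 90 88 52 53 24 22]
 [22 23 22 22 22 22 22 22 21 21]
 [23 22 21 23 22 23 22 20 20 21]
 [23 22 22 21 22 21 23 23 22 22]]
0.037 73 [0.01961459 0.02727155] [0.02060341 0.06969497] [0.02027192 0.04902493] 0.04646062636346848
0.055 921 [-0.01840094  0.03128422] [0.01622655 0.06622023] [0.00255005 0.04841261] 0.08995748341170512
```

By depth, the spire stands upright at about (-2, +3) mm from the spot's centre, which is good. The birch plate is next.

```bash
python3 -m crank '0 0 -0.35 0.065 0.25 -0.02 0.06;0 0 -0.35 0.065 0.25 -0.02 0.06;0 0 -0.35 0.065 0.25 -0.02 0.06;0 0 -0.35 0.065 0.25 -0.02 0.06;0 0 -0.35 0.065 0.25 -0.02 0.06;0 0 -0.35 0.065 0.25 -0.02 0.06'; python3 -c "
from h import *
go(.56,-.125,.25,.22)"
```

```text
t: 14.65
position: [0.5568, 0.1199, 0.2391]
ee_rot: [3.137, 0.166, 0.002]
ft_force: [0.9, 0.7, 0.2]
gripper_width: 0.06
gripper_force: 0.0
t 14.65 a 0.106 rot [ 0.0006 -0.001  -0.114 ] d [-0.0227  0.2439 -0.0108] rows 4.9
```

```bash
python3 -m crank '0 0 -0.114 -0.022 0.244 -0.01 0.06;0 0 -0.114 -0.022 0.244 -0.01 0.06;0 0 -0.114 -0.022 0.244 -0.01 0.06;0 0 -0.114 -0.022 0.244 -0.01 0.06;0 0 -0.114 -0.022 0.244 -0.01 0.06;0 0 -0.114 -0.022 0.244 -0.01 0.06;0 0 -0.114 -0.022 0.244 -0.01 0.06'
python3 - <<'E'
from m import *
from plant import telemetry,cams
s=telemetry.get_state(); c=cams.camera("wrist"); cv2.imwrite("pics/w8.png",c["pixels"]); np.savez("w8.npz",**c); H,S,V=hsv(c)
uv=pix(c,[[.628,-.125,.012],[.6263,.0132,.042],[.508,-.346,.012]],s); print(s["position"],uv)
print([ (H[int(v),int(u)],S[int(v),int(u)],V[int(v),int(u)]) for u,v in uv if 0<=u<560 and 0<=v<420])
E
```

```text
t: 15.35
position: [0.5615, -0.1211, 0.2481]
ee_rot: [-3.122, -0.349, 0.0]
ft_force: [-0.1, 0.9, 0.3]
gripper_width: 0.06
gripper_force: 0.0
[ 0.5614972  -0.12110052  0.24807333] [[296.53933193 118.57044413]
 [160.67614195  89.53293498]
 [451.85648704 259.94691229]]
[(np.int64(27), np.int64(92), np.int64(255)), (np.int64(10), np.int64(181), np.int64(159)), (np.int64(85), np.int64(255), np.int64(205))]
```

View pics/w8.png

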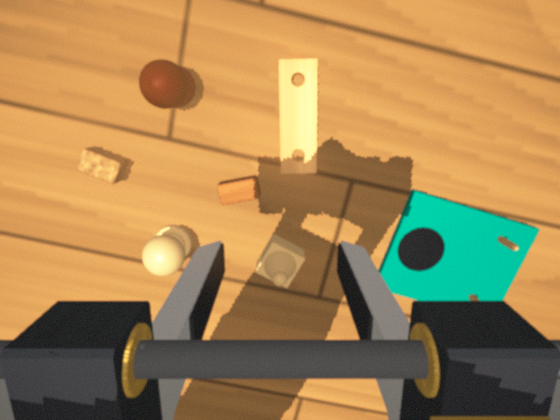

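The birch plate's holes are at (298,79) and (298,156). The varnished ball is at (168,83), and the green board's spot is at (421,249).

Run:
```python
from m import *
from plant import telemetry
s=telemetry.get_state(); c=dict(np.load("w8.npz")); H,S,V=hsv(c)
p=plane(c,[(298,79),(298,156)],.012,s); d=p[0]-p[1]; print(p.mean(0),np.arctan2(d[1],d[0]),np.linalg.norm(d))
show("birch",rect(c,near(H.shape,(298,112),62)&(H>19)&(S<150)&(V>170),.012,s))
show("ball",rect(c,near(H.shape,(166,83),33)&((H<12)|(H>170))&(V<150),.042,s))
k=near(H.shape,(421,249),30)&(S<200)&(V<110); show("spot",rect(c,k,.012,s))
go(.628,-.125,.0155,.242)
```

```text
[ 0.62844951 -0.12550969  0.012     ] 0.23647396012881003 0.08113025871226451
birch [ 0.6353 -0.124 ] [0.1085 0.0413] ang 0.223
ball [0.6319 0.015 ] [0.0411 0.0357] ang -0.181
spot [ 0.5136 -0.3038] [0.0537 0.0532] ang 1.038
t 15.4 a 0.224 rot [-0.0004  0.0002 -0.0181] d [0.0637 0.0196 0.2326] rows 4.8
```

```bash
python3 -m crank '0 0 -0.015 0.064 0.02 0.04 0.062;0 0 -0.015 0.064 0.02 0.08 0.062;0 0 -0.015 0.064 0.02 0.12 0.062;0 0 -0.015 0.064 0.02 0.16 0.062;0 0 -0.015 0.064 0.02 0.2 0.062;0 0 -0.015 0.064 0.02 0.225 0.062;0 0 -0.015 0.064 0.02 0.233 0.062;0 0 -0.015 0.064 0.02 0.233 0.062' 20; python3 -c "
from h import *
go(.6283,-.1252,.0155,.238)"
```

```text
t: 16.2
position: [0.6282, -0.1248, 0.015]
ee_rot: [-3.118, -0.376, 0.002]
ft_force: [0.5, 0.0, 0.6]
gripper_width: 0.0622
gripper_force: 0.0
t 16.2 a 0.24 rot [-0.0007  0.001   0.0023] d [-0.      0.0004 -0.0005] rows 0.0
```

```bash
python3 -m crank '0 0 0 0 0 0 0.03;0 0 0 0 0 0 0.03;0 0 0 0 0 0 0.03;0 0 0 0 0 0 0.03;0 0 0 0 0 0 0.03;0 0 0 0 0 0 0.03;0 0 0 0 0 0 0.03' 20; python3 -c "
from h import *
go(.6283,-.1252,.0155,.238)"
```

```text
t: 16.9
position: [0.6289, -0.1262, 0.0167]
ee_rot: [3.119, 0.374, 0.003]
ft_force: [-1.5, 0.9, 6.7]
gripper_width: 0.0394
gripper_force: 20.0
t 16.9 a 0.239 rot [ 0.0006 -0.0016  0.0007] d [-0.0003 -0.0011  0.0012] rows 0.0
```

```bash
python3 -m crank '0 0 0 0 0 -0.03 0.03;0 0 0 0 0 -0.08 0.03;0 0 0 0 0 -0.13 0.03;0 0 0 0 0 -0.15 0.03;0 0 0 0 0 -0.15 0.03' 20; python3 -c "
from h import *
go(.45,-.30,.17,-.07)"
```

```text
t: 17.4
position: [0.6295, -0.1266, 0.1696]
ee_rot: [3.117, 0.374, 0.009]
ft_force: [-0.2, -0.0, -1.0]
gripper_width: 0.0399
gripper_force: 20.0
t 17.4 a 0.239 rot [ 0.0021 -0.006   0.3087] d [-0.2154  0.1261 -0.0013] rows 5.0
```

```bash
python3 -m crank '0 0 0.31 -0.21 0.08 -0.03 0.03;0 0 0.31 -0.21 0.08 -0.03 0.03;0 0 0.31 -0.21 0.08 -0.03 0.03;0 0 0.31 -0.21 0.08 -0.03 0.03;0 0 0.31 -0.21 0.08 -0.03 0.03;0 0 0.31 -0.21 0.08 -0.03 0.03;0 0 0.31 -0.21 0.08 -0.03 0.03'
python3 - <<'E'
from m import *
from plant import telemetry,cams
s=telemetry.get_state(); c=cams.camera("wrist"); cv2.imwrite("pics/w9.png",c["pixels"]); np.savez("w9.npz",**c); H,S,V=hsv(c)
print(s["position"],pix(c,[[.51,-.347,.012],[.51,-.3886,.03]],s))
show("green",rect(c,(abs(H-85)<8)&(S>150)&(V>60),.012,s))
go(.508,-.388,.11,-.07)
E
```

```text
t: 18.1
position: [0.443, -0.2536, 0.1947]
ee_rot: [-3.139, 0.114, 0.001]
ft_force: [-0.4, -0.6, -1.0]
gripper_width: 0.0392
gripper_force: 20.0
[ 0.44295151 -0.25358536  0.19471524] [[373.86874684 110.21755035]
 [426.02180025 106.95620418]]
green [ 0.51   -0.3492] [0.1578 0.1271] ang 1.498
t 18.15 a -0.071 rot [-0.0007  0.0009 -0.0013] d [0.0741 0.1299 0.0845] rows 3.4
```

View pics/w9.png

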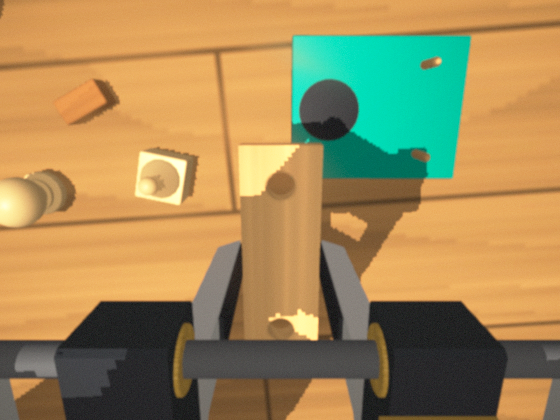

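The whole green board is in view, with its pin bases near (424,66) and (414,153). The birch plate is held with its holes at (280,186) and (281,328).

Run:
```python
from m import *
from plant import telemetry
s=telemetry.get_state(); c=dict(np.load("w9.npz")); M=R.from_rotvec(s["ee_rot"]).as_matrix()
p=plane(c,[(424,66),(414,153)],.012,s); print("base",p.round(4),p.mean(0).round(4))
p=plane(c,[(437,61),(425,156)],.042,s); print("tip",p.round(4),p.mean(0).round(4))
q=plane(c,[(280,186),(281,328)],s["position"][2]-.0047,s); print("plate",((q-s["position"])@M).round(4))
a=1.498; pm=np.array([.51,-.3492])-.04*np.array([np.cos(a),np.sin(a)]); print(pm)
```

```text
base [[ 0.5461 -0.3919  0.012 ]
 [ 0.4678 -0.3849  0.012 ]] [ 0.5069 -0.3884  0.012 ]
tip [[ 0.5471 -0.3912  0.042 ]
 [ 0.469  -0.384   0.042 ]] [ 0.5081 -0.3876  0.042 ]
plate [[ 0.0402  0.0009  0.0047]
 [-0.0391  0.0014  0.0047]]
[ 0.50709072 -0.38909406]
```

```bash
python3 -c "
from h import *
go(.507,-.388,.10,-.073)"
```

```text
t 18.15 a -0.071 rot [-0.0007  0.0009  0.0017] d [0.0731 0.13   0.0945] rows 3.5
```

```bash
python3 -m crank '0 0 0.002 0.025 0.043 0.03 0.03;0 0 0.002 0.05 0.086 0.06 0.03;0 0 0.002 0.073 0.13 0.085 0.03;0 0 0.002 0.073 0.13 0.09 0.03;0 0 0.002 0.073 0.13 0.094 0.03;0 0 0.002 0.073 0.13 0.094 0.03;0 0 0.002 0.073 0.13 0.094 0.03'; python3 -c "
from h import *
go(.507,-.388,.0455,-.073)"
```

```text
t: 18.85
position: [0.5073, -0.3873, 0.1019]
ee_rot: [3.14, -0.113, 0.0]
ft_force: [0.5, 0.7, 0.0]
gripper_width: 0.0399
gripper_force: 20.0
t 18.85 a -0.072 rot [ 0.     -0.0002  0.0011] d [-0.0002  0.0007  0.0564] rows 1.1
```

```bash
python3 -m crank '0 0 0 0 0.0007 0.02 0.03;0 0 0 0 0.0007 0.035 0.03;0 0 0 0 0.0007 0.045 0.03;0 0 0 0 0.0007 0.052 0.03;0 0 0 0 0.0007 0.056 0.03;0 0 0 0 0.0007 0.056 0.03'; python3 -c "
from h import *
go(.507,-.388,.0285,-.073)"
```

```text
t: 19.45
position: [0.5067, -0.389, 0.0452]
ee_rot: [-3.139, 0.115, 0.0]
ft_force: [-0.3, 0.1, 0.6]
gripper_width: 0.0396
gripper_force: 20.0
t 19.45 a -0.073 rot [-0.0002  0.0003 -0.0001] d [ 0.0003 -0.0011  0.0167] rows 0.3
```

No contact force, so the pins are in the holes. I'll lower the plate the rest of the way, release it and back off.

```bash
python3 -m crank '0 0 0 0 -0.0008 0.006 0.03;0 0 0 0 -0.0008 0.012 0.03;0 0 0 0 -0.0008 0.016 0.03;0 0 0 0 -0.0008 0.0165 0.03;0 0 0 0 -0.0008 0.0165 0.03'; python3 -m crank '0 0 0 0 0 0 0.06;0 0 0 0 0 0 0.06;0 0 0 0 0 0 0.06;0 0 0 0 0 0 0.06;0 0 0 0 0 -0.05 0.07;0 0 0 0 0 -0.1 0.07;0 0 0 0 0 -0.15 0.07;0 0 0 0 0 -0.2 0.07';python3 -c "
from h import *
from plant import cams
c=cams.camera('wrist'); cv2.imwrite('pics/w10.png',c['pixels'])
go(.57,.01,.25,.1)"
```

```text
t: 19.95
position: [0.5067, -0.3883, 0.0288]
ee_rot: [-3.139, 0.115, 0.0]
ft_force: [1.2, 0.1, -0.6]
gripper_width: 0.0398
gripper_force: 20.0
t: 20.75
position: [0.5065, -0.3881, 0.2312]
ee_rot: [3.139, -0.115, 0.0]
ft_force: [-0.0, 1.1, -0.4]
gripper_width: 0.0701
gripper_force: 0.0
t 20.8 a -0.073 rot [ 0.0081 -0.0091 -0.1731] d [ 0.0326 -0.4029 -0.0119] rows 8.1
```

View pics/w10.png

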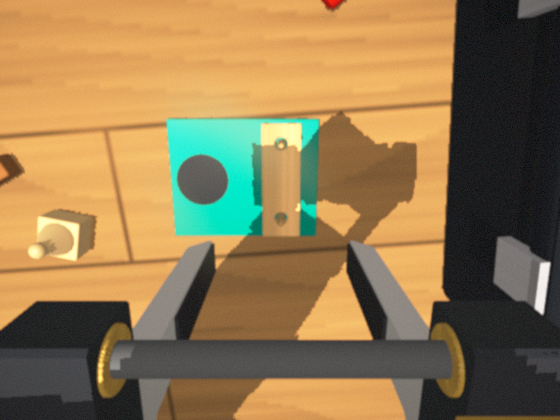

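The birch plate lies flat on its pins, at (281,143) and (281,218). Now the ball.

```bash
python3 -m crank '0 0 -0.1 0.03 -0.4 -0.015 0.08;0 0 -0.1 0.03 -0.4 -0.015 0.08;0 0 -0.1 0.03 -0.4 -0.015 0.08;0 0 -0.1 0.03 -0.4 -0.015 0.08;0 0 -0.1 0.03 -0.4 -0.015 0.08;0 0 -0.1 0.03 -0.4 -0.015 0.08;0 0 -0.1 0.03 -0.4 -0.015 0.08;0 0 -0.1 0.03 -0.4 -0.015 0.08'; python3 -m crank '0 0 0 0 0 0 0.08;0 0 0 0 0 0 0.08'
python3 - <<'E'
from m import *
from plant import telemetry,cams
s=telemetry.get_state(); c=cams.camera("wrist"); cv2.imwrite("pics/w11.png",c["pixels"]); np.savez("w11.npz",**c); H,S,V=hsv(c)
uv=pix(c,[[.63,.013,.042]],s)[0]; print(s["position"],uv)
m=near(H.shape,uv,50)&((H<9)|(H>170))&(S>150)&(V<190)
cs,_=cv2.findContours(m.astype(np.uint8),0,1);k=max(cs,key=cv2.contourArea);print(cv2.boundingRect(k),cv2.minEnclosingCircle(k))
show("ball",rect(c,m,.042,s))
cv2.imwrite("pics/w11c.png",c["pixels"][50:250,180:380])
E
```

```text
t: 21.6
position: [0.5656, 0.009, 0.244]
ee_rot: [3.141, 0.042, 0.001]
ft_force: [0.0, -0.8, 0.6]
gripper_width: 0.0798
gripper_force: 0.0
t: 21.8
position: [0.5657, 0.0077, 0.2437]
ee_rot: [3.141, 0.045, -0.0]
ft_force: [0.2, -0.3, -0.1]
gripper_width: 0.0802
gripper_force: 0.0
[0.56570808 0.00773778 0.24368127] [275.863091   119.60963882]
(259, 95, 42, 43) ((278.50811767578125, 116.52168273925781), 21.805828094482422)
ball [0.6335 0.0096] [0.0415 0.0393] ang 0.788
```

View pics/w11c.png

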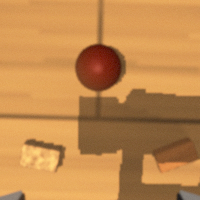

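```bash
python3 -c "
from h import *
go(.632,.0115,.034)"
```

```text
t 21.85 a 0.027 rot [0.0002 0.0001 0.    ] d [ 0.0665 -0.0031  0.2097] rows 4.4
```

```bash
python3 -m crank '0 0 0 0.04 -0.003 0.03 0.08;0 0 0 0.066 -0.003 0.06 0.08;0 0 0 0.066 -0.003 0.09 0.08;0 0 0 0.066 -0.003 0.12 0.08;0 0 0 0.066 -0.003 0.15 0.08;0 0 0 0.066 -0.003 0.18 0.075;0 0 0 0.066 -0.003 0.205 0.07;0 0 0 0.066 -0.003 0.21 0.07' 20; python3 -m crank '0 0 0 0 0 0 0.065;0 0 0 0 0 0 0.06;0 0 0 0 0 0 0.035;0 0 0 0 0 0 0.035;0 0 0 0 0 0 0.035;0 0 0 0 0 0 0.035;0 0 0 0 0 0 0.035;0 0 0 0 0 0 0.035' 20; python3 -c "
from h import *
go(.5136,-.304,.15,-.07)"
```

```text
t: 22.65
position: [0.63, 0.01, 0.0308]
ee_rot: [-3.141, -0.039, 0.007]
ft_force: [-0.8, 0.5, 0.5]
gripper_width: 0.07
gripper_force: 0.0
t: 23.45
position: [0.6321, 0.0117, 0.0349]
ee_rot: [3.141, 0.042, 0.002]
ft_force: [-1.4, -0.8, 6.5]
gripper_width: 0.0449
gripper_force: 20.0
t 23.45 a 0.027 rot [ 0.0001 -0.0014  0.0968] d [-0.1268  0.3125 -0.1152] rows 7.1
```

```bash
python3 -m crank '0 0 0 0 0 -0.02 0.035;0 0 0 0 0 -0.05 0.035;0 0 0 0 0 -0.08 0.035;0 0 0 0 0 -0.105 0.035;0 0 0 0 0 -0.115 0.035;0 0 0 0 0 -0.115 0.035'; python3 -m crank '0 0 0.097 -0.01 0.02 0 0.035;0 0 0.097 -0.025 0.055 0 0.035;0 0 0.097 -0.04 0.095 0 0.035;0 0 0.097 -0.055 0.135 0 0.035;0 0 0.097 -0.07 0.175 0 0.035;0 0 0.097 -0.085 0.21 0 0.035;0 0 0.097 -0.095 0.235 0 0.035;0 0 0.097 -0.1 0.245 0 0.035'; python3 -c "
from h import *
go(.5136,-.304,.10,-.07)"
```

```text
t: 24.05
position: [0.632, 0.0118, 0.1498]
ee_rot: [3.141, 0.042, 0.003]
ft_force: [0.3, 0.7, -1.8]
gripper_width: 0.0448
gripper_force: 20.0
t: 24.85
position: [0.5368, -0.2376, 0.1471]
ee_rot: [-3.139, 0.114, 0.004]
ft_force: [1.0, 0.5, -1.4]
gripper_width: 0.0451
gripper_force: 20.0
t 24.85 a -0.072 rot [-0.0008  0.0024 -0.0024] d [-0.0182  0.0679  0.0471] rows 1.7
```

```bash
python3 -m crank '0 0 0 -0.007 0.025 0 0.035;0 0 0 -0.014 0.05 0.01 0.035;0 0 0 -0.018 0.065 0.025 0.035;0 0 0 -0.018 0.068 0.04 0.035;0 0 0 -0.018 0.068 0.047 0.035;0 0 0 -0.018 0.068 0.047 0.035;0 0 0 -0.018 0.068 0.047 0.035;0 0 0 -0.018 0.068 0.047 0.035'; python3 -c "
from h import *
from plant import cams
c=cams.camera('wrist'); cv2.imwrite('pics/w12.png',c['pixels'])
go(.5136,-.304,.0475,-.07)"
```

```text
t: 25.65
position: [0.516, -0.3019, 0.1025]
ee_rot: [3.139, -0.109, 0.001]
ft_force: [0.5, -0.1, 0.1]
gripper_width: 0.0454
gripper_force: 20.0
t 25.7 a -0.07 rot [ 0.0005 -0.001   0.0005] d [-0.0023  0.0021  0.0551] rows 1.1
```

View pics/w12.png

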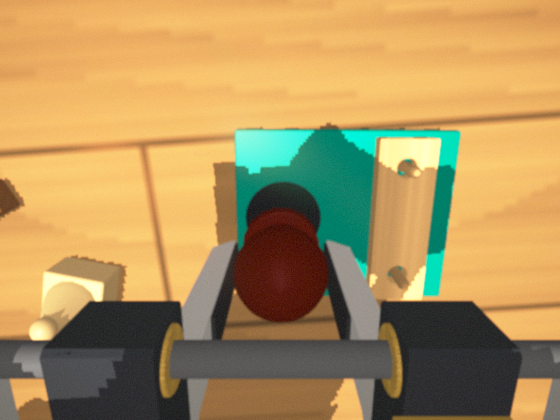

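The ball is held at (282,270), with its base's far rim peeking out at about row 208. I'll check that it hangs vertical.

Run:
```python
from m import *
from plant import telemetry,cams
s=telemetry.get_state(); c=cams.camera("wrist"); z=s["position"][2]-.0349
b=plane(c,[(282,270)],z+.042,s)[0]; M=R.from_rotvec(s["ee_rot"]).as_matrix(); print(b,(b-s["position"])@M)
for h in(.0,.01): print(pix(c,[[*(b[:2]+.022*M[:2,0]),z+h]],s))
```

```text
[ 0.51693732 -0.30404082  0.10969479] [ 0.00108814  0.00189708 -0.00709788]
[[281.72431188 203.75448271]]
[[281.78749065 208.4389075 ]]
```

It hangs vertical. Now to lower it.

```bash
python3 -m crank '0 0 0 -0.003 0.0015 0.015 0.035;0 0 0 -0.003 0.0015 0.03 0.035;0 0 0 -0.003 0.0015 0.042 0.035;0 0 0 -0.003 0.0015 0.049 0.035;0 0 0 -0.003 0.0015 0.053 0.035;0 0 0 -0.003 0.0015 0.0545 0.035;0 0 0 -0.003 0.0015 0.0545 0.035;0 0 0 -0.003 0.0015 0.0545 0.035'
```

```text
t: 26.55
position: [0.5126, -0.3038, 0.0479]
ee_rot: [3.139, -0.11, 0.001]
ft_force: [-0.5, -0.1, -0.9]
gripper_width: 0.0452
gripper_force: 20.0
```

```bash
python3 -m crank '0 0 0 0 0 0.001 0.035;0 0 0 0 0 0.001 0.035;0 0 0 0 0 0.001 0.035'; python3 -m crank '0 0 0 0 0 0.001 0.05;0 0 0 0 0 0.001 0.055;0 0 0 0 0 0.001 0.065;0 0 0 0 0 0.001 0.07;0 0 0 0 0 0.001 0.07;0 0 0 0 0 -0.04 0.07;0 0 0 0 0 -0.09 0.07;0 0 0 0 0 -0.14 0.07'; python3 -c "
from h import *
go(.35,-.30,.25)"
```

```text
t: 26.85
position: [0.5126, -0.3038, 0.0469]
ee_rot: [3.139, -0.11, 0.001]
ft_force: [-2.0, 1.1, 4.8]
gripper_width: 0.0455
gripper_force: 20.0
t: 27.65
position: [0.512, -0.3035, 0.1879]
ee_rot: [-3.139, 0.11, 0.001]
ft_force: [1.1, -0.7, 0.2]
gripper_width: 0.0702
gripper_force: 0.0
t 27.65 a -0.07 rot [-0.0005  0.0008 -0.    ] d [-0.1619  0.0079 -0.0619] rows 3.5
```

Now I'll back the arm off and do the final check with the top camera.

```bash
python3 -m crank '0 0 0 -0.05 0 -0.05 0.07;0 0 0 -0.16 0.0 -0.06 0.07;0 0 0 -0.16 0.0 -0.06 0.07;0 0 0 -0.16 0.0 -0.06 0.07;0 0 0 -0.16 0 -0.06 0.07;0 0 0 -0.16 0 -0.06 0.07;0 0 0 -0.16 0 -0.06 0.07'
python3 - <<'E'
from m import *
from plant import cams
t=cams.camera("scene"); H,S,V=hsv(t); p=t["pixels"]
a=cv2.resize(p[130:370,140:440],(750,600),interpolation=cv2.INTER_CUBIC); cv2.imwrite("pics/fin.png",a)
E
```

```text
t: 28.35
position: [0.3534, -0.2925, 0.2461]
ee_rot: [-3.139, 0.11, 0.0]
ft_force: [0.6, 0.1, -0.4]
gripper_width: 0.0699
gripper_force: 0.0
```

View pics/fin.png

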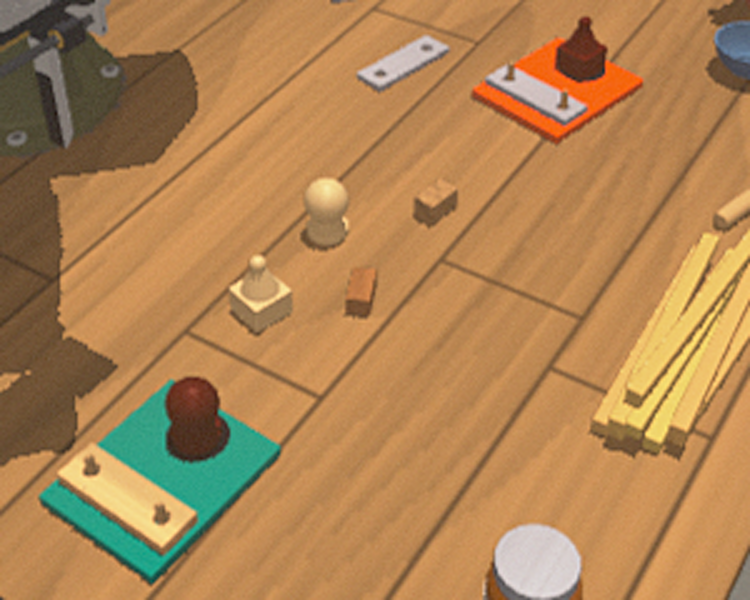

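The crop shows both plates flat on their pins: birch at (127,497), steel at (537,92). The varnished ball (195,420) and spire (582,52) stand upright over their spots. The raw finials at (326,212) and (260,295) are still where they were.

```bash
python3 -c "
from plant import order
print(order.hand_in())"
```

```text
the job is handed in; nothing more can be done
None
```

I made up both orders and handed the job in at about 28 s; the last view showed both plates flat on their pins, both varnished finials upright on their spots and the raw finials in place, but the hand-in returned no verdict.

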